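Mark the softest sprung foot of a metronome set

TASK

Three sprung metronome feet stand in a row on the black test plate, each with its own raised brass tag on the robot's side. Press each foot's pad down a few millimetres in turn, from the robot's left to its right, to feel which spring is the softest; then push that foot's tag down flat to mark it, leaving the other two tags up. Push with the fingertips, do not pick up or shift the loose things lying around, and finish clear of everything.

Things in the scene. Friction and masses are not known exactly. Their poses are not given: they have to be found in the camera images.
- plate: black bakelite test plate, 200 x 360 x 12 mm, fixed to the bench. Origin at the centre of its underside, on the bench top; its y axis runs along the row of feet towards the robot's left, its x axis points away from the robot (the plate may be turned up to about 17 degrees), z up.
- pad_left (a point): the robot's left sprung foot of three alike, fixed about 110 mm apart along the plate's y. Round rubber pad, 44 mm across, 13 thick, on a coil spring. This point: where the centre of the pad's flat top is at rest, 72 mm above the bench; it stays when the pad is pressed. x points away from the foot's own tag, z up. The pad goes down up to 14 mm and springs back.
- cup_left: dark steel cup of the robot's left foot, 52 mm across, with four clips that keep the spring cartridge in (it cannot be taken out). Origin: centre of its underside, 20 mm above the bench, under the pad's centre. Springs start at 0.6 N; then one of the three takes 250 N/m, one 550, one 1100 (2.6, 5 and 9.4 N at 8 mm down); any may be in any cup. They look alike; the softest is also the lightest.
- tag_left_mid (a point): brass tag of the robot's left foot: flat tongue 28 mm wide, 3 thick, 64 long, slanting up towards the robot. Hinge 38 mm from the pad's centre along the pad's -x, 31.5 mm above the bench. This point: on the tag's centre line 30 mm from the hinge, moves with it. Flat down, it lies 68 mm from the pad's centre along its -x, the tag's upper face 33 mm above the bench, on a metal block.
- tag_left (a joint): tag angle in rad: 0 standing 50 degrees above level, 0.873 lying flat; starts between 0 and 0.2. A stiff hinge (0.03 N m of friction, so 1 to 3 N at the tag) keeps it where it is left; press straight down on it to fold it flat.
- pad_middle (a point): the middle sprung foot of three alike, fixed about 110 mm apart along the plate's y. Round rubber pad, 44 mm across, 13 thick, on a coil spring. This point: where the centre of the pad's flat top is at rest, 72 mm above the bench; it stays when the pad is pressed. x points away from the foot's own tag, z up. The pad goes down up to 14 mm and springs back.
- cup_middle: dark steel cup of the middle foot, 52 mm across, with four clips that keep the spring cartridge in (it cannot be taken out). Origin: centre of its underside, 20 mm above the bench, under the pad's centre. Springs start at 0.6 N; then one of the three takes 250 N/m, one 550, one 1100 (2.6, 5 and 9.4 N at 8 mm down); any may be in any cup. They look alike; the softest is also the lightest.
- tag_middle_mid (a point): brass tag of the middle foot: flat tongue 28 mm wide, 3 thick, 64 long, slanting up towards the robot. Hinge 38 mm from the pad's centre along the pad's -x, 31.5 mm above the bench. This point: on the tag's centre line 30 mm from the hinge, moves with it. Flat down, it lies 68 mm from the pad's centre along its -x, the tag's upper face 33 mm above the bench, on a metal block.
- tag_middle (a joint): tag angle in rad: 0 standing 50 degrees above level, 0.873 lying flat; starts between 0 and 0.2. A stiff hinge (0.03 N m of friction, so 1 to 3 N at the tag) keeps it where it is left; press straight down on it to fold it flat.
- pad_right (a point): the robot's right sprung foot of three alike, fixed about 110 mm apart along the plate's y. Round rubber pad, 44 mm across, 13 thick, on a coil spring. This point: where the centre of the pad's flat top is at rest, 72 mm above the bench; it stays when the pad is pressed. x points away from the foot's own tag, z up. The pad goes down up to 14 mm and springs back.
- cup_right: dark steel cup of the robot's right foot, 52 mm across, with four clips that keep the spring cartridge in (it cannot be taken out). Origin: centre of its underside, 20 mm above the bench, under the pad's centre. Springs start at 0.6 N; then one of the three takes 250 N/m, one 550, one 1100 (2.6, 5 and 9.4 N at 8 mm down); any may be in any cup. They look alike; the softest is also the lightest.
- tag_right_mid (a point): brass tag of the robot's right foot: flat tongue 28 mm wide, 3 thick, 64 long, slanting up towards the robot. Hinge 38 mm from the pad's centre along the pad's -x, 31.5 mm above the bench. This point: on the tag's centre line 30 mm from the hinge, moves with it. Flat down, it lies 68 mm from the pad's centre along its -x, the tag's upper face 33 mm above the bench, on a metal block.
- tag_right (a joint): tag angle in rad: 0 standing 50 degrees above level, 0.873 lying flat; starts between 0 and 0.2. A stiff hinge (0.03 N m of friction, so 1 to 3 N at the tag) keeps it where it is left; press straight down on it to fold it flat.
- bob: loose brass metronome bob, 26 mm across, 30 mm tall, standing on the plate behind (beyond, seen from the robot) the row, across from the gap between the middle pad and the robot's left one. Origin at the centre of its underside. Leave it alone.
- driver: loose screwdriver, 150 mm long, lying on the bench beyond the plate, roughly parallel to the row. Leave it alone.
- case_lid: loose mahogany case lid, 100 x 140 x 20 mm, lying flat on the bench past the plate's right end. Origin at the centre of its underside. Leave it alone.

How it is judged (in metres and radians):
On the way, in this order (a step that is already met when the one before it is completed fails the run):
1. the fingers press on the robot's left pad (over 1 N, hand within 45 mm of its centre seen from above) (horizontal distance between the grasp point and pad_left below 0.045 m and contact force between the fingers and anything else above 1 N), for 0.1 s.
2. the fingers press on the middle pad (over 1 N, hand within 45 mm of its centre seen from above) (horizontal distance between the grasp point and pad_middle below 0.045 m and contact force between the fingers and anything else above 1 N), for 0.1 s.
3. the fingers press on the robot's right pad (over 1 N, hand within 45 mm of its centre seen from above) (horizontal distance between the grasp point and pad_right below 0.045 m and contact force between the fingers and anything else above 1 N), for 0.1 s.
4. the tag of the softest foot (its cup bears the least, under 1.15 N, once nothing presses there) is down flat (((contact force between cup_left and anything else below 1.15 N and value of joint tag_left above 0.72 rad) or (contact force between cup_middle and anything else below 1.15 N and value of joint tag_middle above 0.72 rad) or (contact force between cup_right and anything else below 1.15 N and value of joint tag_right above 0.72 rad))), for 0.1 s.
At the end, for the whole second after the job is handed in: The softest foot's tag lies flat (within 0.15 rad, 9 degrees), the other two tags are still up (less than 0.35 rad on their joints), the loose things are within 15 mm of where they were (((contact force between cup_left and anything else below 1.15 N and value of joint tag_left above 0.72 rad) or (contact force between cup_middle and anything else below 1.15 N and value of joint tag_middle above 0.72 rad) or (contact force between cup_right and anything else below 1.15 N and value of joint tag_right above 0.72 rad)) and (contact force between cup_left and anything else below 1.15 N or value of joint tag_left below 0.35 rad) and (contact force between cup_middle and anything else below 1.15 N or value of joint tag_middle below 0.35 rad) and (contact force between cup_right and anything else below 1.15 N or value of joint tag_right below 0.35 rad) and distance of each of bob, driver, case_lid from where it was at the start of the episode below 0.015 m); the robot touches nothing.
It fails at once if a second tag is pushed down (value of joint each of tag_left, tag_middle above 0.35 rad or value of joint each of tag_middle, tag_right above 0.35 rad or value of joint each of tag_left, tag_right above 0.35 rad).
It fails at once if a loose thing is lifted, carried or shifted by more than 15 mm (distance of any of bob, driver, case_lid from where it was at the start of the episode above 0.015 m).
It also fails if it takes over 51 s, if anything falls off the work surface, if the arm or the gripper's body presses on something with over 40 N, if the wrist force passes 120 N, or if a joint passes its speed limit or range.

ROBOT

A 7-joint arm with a two-finger parallel gripper is mounted at the origin on the work surface. World frame = base frame: x ahead of the robot, y to its left, z up, the work surface at z = 0. Lengths are in mm, angles in degrees, forces in N, time in s.
With the tool pointing down it reaches from about 400 to 875 mm from the base axis. Payload 6.5 kg.
Tool frame: the origin (TCP) lies at the very end of the fingers, on their centre line; the grasp point (between the pads) lies 19 mm behind it (ctrl.tcp_to_grasp is the distance from the TCP to the grasp point, in mm); z points along the fingers, y is the line along which they close (so a half turn about z gives the same grasp; the last joint's range is limited). The gripper opens to 85 mm and grips with 20 to 120 N. Pads are 22 mm wide; open, the fingers measure 114 mm over their backs; the gripper's body (76 mm by 85 mm) begins 54 mm behind the grasp point. The pads swing forward as they close: fully open they stand 13 mm farther back than shut.
Start: joints at [-79.882, 30.733, -0.252, 88.115, 0.149, 61.152, -4.079], TCP at [156.27, 630.928, 231.29] pointing down, gripper open.
Joint ranges: [-154.64, 154.64], [-21.42, 123.67], [-72.66, 72.17], [13.99, 137.28], [-74.86, 254.86], [10.95, 109.41], [-158.01, 158.01]. Speed limits (degrees/s): [136.94, 136.94, 180, 180, 180, 180, 180].

INTERFACE

Orientations are given as a 3x3 rotation matrix whose columns are the frame's x, y, z axes.
In Python, from workcell import ctrl gives the robot as it stands.
- The arm moves only by the tool apply_moves, never from a script. Its argument "deltas" is a list of rows, each an object of numbers: "tx", "ty", "tz": the shift along the tool's x, y, z in cm; "ax", "ay", "az": the turn, a rotation vector about the tool's x, y, z in degrees; "gripper": the gripper's target within -1 to 1 (fully open at 1, half-way at 0, shut at -1). A call has 1 to 8 rows; each row is the pose to reach, as a shift and turn from the pose commanded when the call began, along the tool's axes at that moment; what a row does not reach only later rows make up. A row lasts 1/10 s, in which the tool goes at most 50 mm and 8.59 degrees, less where a joint would pass 70% of its speed; a pose out of reach is approached as far as the arm can. A call with a gripper value outside its range is refused whole. The fingers move at their own pace and stop on an object; "newtons" is the grip in N (left out, the last holds). Time passes only in rows, so rows that repeat a pose let the fingers close. It gives the time, the measured TCP pose, the force and the opening at its end, in the units of the state.
- ctrl.sense(): the state, without advancing time (a new reading comes with each control period).
- ctrl.snapshot(name): name is "scene" or "side" or "wrist"; returns a dict with "img" (384x512x3 uint8, red, green, blue), "z_map" (384x512 float32, mm along the optical axis (not along the pixel's ray), 0 where there is no reading), "intrinsics" (3x3 intrinsics, pixels), "cam_to_world" (4x4, takes a point from camera to world coordinates). Camera axes: x right, y up, looking along -z (the intrinsics and any distortion apply to the point x, -y, -z); pixel columns grow to the right and rows downward; lengths in mm; the calibration is good to about 2 mm. The wrist camera is an equidistant fisheye: a pixel r from the principal point sees the ray r / f radians off the axis. A picture is of the moment at which its call begins.
- ctrl.hand_in(): hands the job in, once; it reports no verdict.
The state is a dict: "t": time; "q": joint angles; "joint_vel": joint speeds; "joint_torque": joint torques, N m; "position": TCP position; "tool_rot": TCP orientation; "ft_force": force on the tool from outside, world axes, zero at the start; "ft_torque": the same for the moment, N m; "grip_width": opening from 0.0 (shut) to 1.0 (fully open).
Only numpy, scipy, OpenCV 4.12 (cv2) and the standard library are available. Lean on these libraries where they do the work, as an engineer would, in place of code of your own. Each camera call takes 0.05 s, during which the arm holds its last target. There are 200 camera calls.

## Working session

There is one attempt and no reset: what is moved stays moved. The work goes in short steps, Python scripts to look and compute and a tool call to move; the robot and the scene stay as the last step left them, time stands still between calls to the robot, and variables do not carry over. Pictures are saved under pics/ and viewed, on a budget of 10 in all, crops included, one or two more only if the job needs it, and the job is handed in when it is done.

Besides the shell and the picture viewer there is one more tool, called after ">>>" by a JSON object that holds its "name" and its "arguments". apply_moves: Moves the arm, as the interface text tells. Its arguments: {"type":"object","properties":{"deltas":{"type":"array"},"newtons":{"type":"number"}},"required":["deltas"]}

```bash
mkdir -p pics
cat > h.py <<'E'
import numpy as np, cv2
from workcell import ctrl
def cloud(s):
    K=s["intrinsics"];T=np.array(s["cam_to_world"]);z=s["z_map"]
    v,u=np.mgrid[:z.shape[0],:z.shape[1]]
    p=np.stack([(u-K[0][2])/K[0][0]*z,-(v-K[1][2])/K[1][1]*z,-z],-1)
    return p@T[:3,:3].T+T[:3,3]
E
python3 - <<'E'
from h import *
d={n:ctrl.snapshot(n) for n in("scene","side")}
for n,s in d.items():
    cv2.imwrite(f"pics/{n}0.png",s["img"][...,::-1]); np.savez(f"{n}0.npz",**s)
    print(n,np.round(s["intrinsics"],1).tolist(),np.round(s["cam_to_world"],2).tolist(),[k for k in s])
    P=cloud(s); 
    m=(s["z_map"]>0)&(abs(P[...,2]-72)<6)
    print(m.sum())
    c,l,st,ce=cv2.connectedComponentsWithStats(m.astype(np.uint8))
    for i in range(1,c):
        if st[i,4]>40: q=P[l==i]; print(st[i],np.round(ce[i]),np.round(np.median(q,0),1),np.round(q.min(0)),np.round(q.max(0)))
s=ctrl.sense(); print(s["t"],s["position"],np.round(s["tool_rot"],3).tolist(),s["ft_force"],s["grip_width"],ctrl.tcp_to_grasp)
E
```

```text
scene [[379.1, 0.0, 255.2], [0.0, 379.1, 193.2], [0.0, 0.0, 1.0]] [[0.74, -0.41, 0.54, 1033.97], [0.68, 0.47, -0.57, -502.67], [-0.02, 0.79, 0.62, 547.72], [0.0, 0.0, 0.0, 1.0]] ['img', 'z_map', 'intrinsics', 'cam_to_world']
1747
[ 0  0 40  8 83] [18.  3.] [-1677.7   352.8    71.7] [-1700.   254.    66.] [-1660.   482.    78.]
[359  12 121  28 340] [416.  29.] [ 384.3 1192.4   72.2] [ 129. 1168.   66.] [ 503. 1727.   78.]
[332  64  15   7  42] [338.  67.] [364.1 639.1  73.1] [339. 630.  67.] [371. 685.  77.]
[344  64  21  10  64] [354.  69.] [416.4 655.1  71.6] [387. 634.  67.] [420. 723.  78.]
[ 95  97  48  16 189] [120. 108.] [ 59.  -31.7  71.9] [-16. -69.  66.] [75. 58. 78.]
[252 155  10   7  41] [256. 157.] [526.   40.   68.5] [520.  25.  66.] [531.  53.  73.]
[272 165  20  13 214] [282. 171.] [609.5  32.7  71.9] [586.  14.  66.] [629.  56.  74.]
[214 172  12   9  75] [219. 176.] [517.3 -69.   70.9] [510. -82.  66.] [524. -55.  77.]
[232 185  21  16 252] [242. 192.] [596.2 -78.9  71.8] [573. -99.  66.] [616. -57.  74.]
[171 192  13  12  94] [177. 197.] [ 506.8 -175.8   71.8] [ 50
[... 588 characters left out ...]
[354.4 637.9  72. ] [334. 631.  66.] [364. 712.  78.]
[219 169  19  15 221] [228. 176.] [603.   31.4  72.7] [582.  13.  66.] [625.  58.  76.]
[220 205  21  17 286] [230. 213.] [590.  -79.9  72.6] [569. -99.  66.] [612. -57.  75.]
[189 210   9  12  69] [193. 215.] [514.5 -70.9  71.5] [506. -85.  66.] [522. -56.  77.]
[220 244  23  21 379] [231. 254.] [ 576.1 -183.4   72.5] [ 554. -203.   66.] [ 597. -159.   75.]
[188 252  10  14  88] [193. 259.] [ 504.  -178.4   72. ] [ 496. -191.   66.] [ 512. -163.   78.]
0.1 [156.15772568 630.35773004 230.46938668] [[-0.971, 0.24, -0.0], [0.24, 0.971, -0.002], [-0.0, -0.002, -1.0]] [ 0.64690634 -0.80141686 -0.2565156 ] 0.9988498530668445 18.700000000000003
```

View images.

Run:
```python
from h import *
a=[]
for n,(x,y,w,h) in (("scene",(150,100,230,190)),("side",(120,100,260,215))):
    im=cv2.imread(f"pics/{n}0.png")[y:y+h,x:x+w]; a.append(cv2.resize(im,(600,290 if n=="scene" else 300),interpolation=cv2.INTER_CUBIC) if 0 else cv2.resize(im,None,fx=290/h,fy=290/h,interpolation=cv2.INTER_CUBIC))
w=max(i.shape[1] for i in a); a=[cv2.copyMakeBorder(i,0,0,0,w-i.shape[1],0) for i in a]
cv2.imwrite("pics/crop0.png",np.vstack(a))
# refined: pad tops, circle around points within band, both views; tags by slope
for n in("scene","side"):
    s=dict(np.load(f"{n}0.npz")); P=cloud(s); hsv=cv2.cvtColor(s["img"],cv2.COLOR_RGB2HSV)
    for nm,g in dict(L=(606,34),M=(593,-78.5),R=(578,-181.5)).items():
        g=np.array(g); D=np.linalg.norm(P[...,:2]-g,axis=-1)
        q=P[(D<30)&(abs(P[...,2]-72.3)<2.5)]
        (c,r)=cv2.minEnclosingCircle(q[:,:2].astype(np.float32))
        X=np.array([.992,-.129]);t=P[...,:2]-g; ax=t@X; ay=t@np.array([.129,.992])
        b=P[(ax<-42)&(ax>-95)&(abs(ay)<11)&(P[...,2]>38)&(P[...,2]<95)]
        print(n,nm,np.round(c,1),round(r,1),"mean",np.round(q.mean(0),1),"tag",len(b),np.round(np.median(b,0),1),np.round(np.percentile(b[:,2],97)) if len(b) else 0)
```

```text
scene L [607.   35.3] 22.3 mean [608.2  34.8  72. ] tag 173 [543.8  41.1  55. ] 72.0
scene M [593.9 -76.2] 22.1 mean [595.1 -77.4  72. ] tag 225 [530.4 -70.5  58.3] 75.0
scene R [ 580.1 -179.4] 22.4 mean [ 580.5 -180.9   72. ] tag 245 [ 517.4 -174.7   59.6] 78.0
side L [604.1  36. ] 22.4 mean [603.5  33.8  72.8] tag 117 [540.6  41.2  55.4] 73.0
side M [590.  -77.8] 21.7 mean [590.1 -78.9  72.6] tag 176 [528.  -70.7  58.1] 77.0
side R [ 576.7 -180.9] 22.5 mean [ 576.1 -182.3   72.5] tag 206 [ 515.9 -174.6   59.6] 79.0
```

View pics/crop0.png

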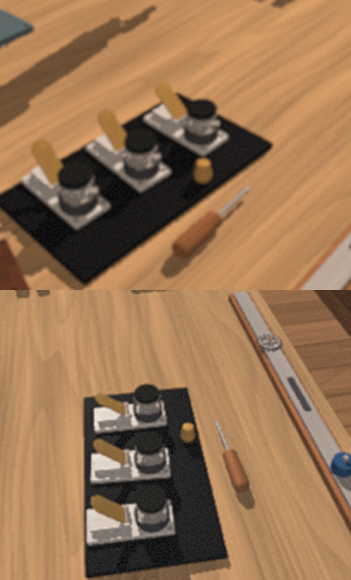

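>>> {"name": "apply_moves", "arguments": {"deltas": [{"tx":-3.6,"ty":-2.9,"gripper":-1},{"tx":-7.3,"ty":-5.9,"gripper":-1},{"tx":-10.9,"ty":-8.8,"gripper":-1},{"tx":-14.5,"ty":-11.8,"gripper":-1},{"tx":-18.1,"ty":-14.7,"gripper":-1},{"tx":-21.8,"ty":-17.7,"gripper":-1},{"tx":-25.4,"ty":-20.6,"gripper":-1},{"tx":-29,"ty":-23.5,"gripper":-1}], "newtons": 40}}

```text
invalid input
```

>>> {"name": "apply_moves", "arguments": {"deltas": [{"tx":-3.6,"ty":-2.9,"gripper":-1},{"tx":-7.3,"ty":-5.9,"gripper":-1},{"tx":-10.9,"ty":-8.8,"gripper":-1},{"tx":-14.5,"ty":-11.8,"gripper":-1},{"tx":-18.1,"ty":-14.7,"gripper":-1},{"tx":-21.8,"ty":-17.7,"gripper":-1},{"tx":-25.4,"ty":-20.6,"gripper":-1},{"tx":-29,"ty":-23.5,"gripper":-1}]}}

```text
invalid input
```

>>> {"name": "apply_moves", "arguments": {"deltas": [{"tx":-3.6,"ty":-2.9,"tz":0,"ax":0,"ay":0,"az":0,"gripper":-1},{"tx":-7.3,"ty":-5.9,"tz":0,"ax":0,"ay":0,"az":0,"gripper":-1},{"tx":-10.9,"ty":-8.8,"tz":0,"ax":0,"ay":0,"az":0,"gripper":-1},{"tx":-14.5,"ty":-11.8,"tz":0,"ax":0,"ay":0,"az":0,"gripper":-1},{"tx":-18.1,"ty":-14.7,"tz":0,"ax":0,"ay":0,"az":0,"gripper":-1},{"tx":-21.8,"ty":-17.7,"tz":0,"ax":0,"ay":0,"az":0,"gripper":-1},{"tx":-25.4,"ty":-20.6,"tz":0,"ax":0,"ay":0,"az":0,"gripper":-1},{"tx":-29,"ty":-23.5,"tz":0,"ax":0,"ay":0,"az":0,"gripper":-1}]}}

```text
t: 0.9
position: [382.0, 331.3, 231.2]
tool_rot: [[-0.971, 0.24, -0.0], [0.24, 0.971, -0.0], [0.0, -0.0, -1.0]]
ft_force: [-0.2, -0.1, -0.5]
grip_width: -0.001
```

>>> {"name": "apply_moves", "arguments": {"deltas": [{"tx":-3.6,"ty":-2.9,"tz":0,"ax":0,"ay":0,"az":0,"gripper":-1},{"tx":-7.3,"ty":-5.9,"tz":0,"ax":0,"ay":0,"az":0,"gripper":-1},{"tx":-10.9,"ty":-8.8,"tz":0,"ax":0,"ay":0,"az":0,"gripper":-1},{"tx":-14.5,"ty":-11.8,"tz":0,"ax":0,"ay":0,"az":0,"gripper":-1},{"tx":-18.1,"ty":-14.7,"tz":0,"ax":0,"ay":0,"az":0,"gripper":-1},{"tx":-21.8,"ty":-17.7,"tz":0,"ax":0,"ay":0,"az":0,"gripper":-1},{"tx":-25.4,"ty":-20.6,"tz":0,"ax":0,"ay":0,"az":0,"gripper":-1},{"tx":-28.9,"ty":-23.4,"tz":0,"ax":0,"ay":0,"az":0,"gripper":-1}]}}

```text
t: 1.7
position: [606.2, 34.7, 231.0]
tool_rot: [[-0.971, 0.241, -0.0], [0.241, 0.971, -0.0], [0.0, -0.0, -1.0]]
ft_force: [-0.0, 0.8, 0.3]
grip_width: -0.002
```

>>> {"name": "apply_moves", "arguments": {"deltas": [{"tx":0,"ty":0,"tz":4,"ax":0,"ay":0,"az":-3,"gripper":-1},{"tx":0,"ty":0,"tz":8,"ax":0,"ay":0,"az":-6.5,"gripper":-1},{"tx":0,"ty":0,"tz":11,"ax":0,"ay":0,"az":-6.5,"gripper":-1},{"tx":0,"ty":0,"tz":13,"ax":0,"ay":0,"az":-6.5,"gripper":-1},{"tx":0,"ty":0,"tz":14,"ax":0,"ay":0,"az":-6.5,"gripper":-1},{"tx":0,"ty":0,"tz":14,"ax":0,"ay":0,"az":-6.5,"gripper":-1}]}}

```text
t: 2.3
position: [604.5, 36.4, 90.0]
tool_rot: [[-0.992, 0.129, -0.003], [0.129, 0.992, -0.0], [0.003, -0.001, -1.0]]
ft_force: [-0.1, -0.4, 0.8]
grip_width: 0.004
```

>>> {"name": "apply_moves", "arguments": {"deltas": [{"tx":0,"ty":0,"tz":1,"ax":0,"ay":0,"az":0,"gripper":-1},{"tx":0,"ty":0,"tz":1.7,"ax":0,"ay":0,"az":0,"gripper":-1},{"tx":0,"ty":0,"tz":2.2,"ax":0,"ay":0,"az":0,"gripper":-1},{"tx":0,"ty":0,"tz":2.7,"ax":0,"ay":0,"az":0,"gripper":-1},{"tx":0,"ty":0,"tz":2.7,"ax":0,"ay":0,"az":0,"gripper":-1},{"tx":0,"ty":0,"tz":2.7,"ax":0,"ay":0,"az":0,"gripper":-1}]}}

```text
t: 2.9
position: [605.9, 36.6, 64.6]
tool_rot: [[-0.992, 0.129, 0.001], [0.129, 0.992, 0.0], [-0.001, 0.0, -1.0]]
ft_force: [-0.2, 1.4, 2.9]
grip_width: -0.001
```

```bash
cat > f.py <<'E'
from h import *
r=[]
for i in range(10):
    ctrl.snapshot("wrist"); s=ctrl.sense(); r.append([*s["position"],*s["ft_force"]])
print(s["t"],np.round(np.mean(r,0),2),np.round(np.std(r,0),2))
E
python3 f.py
```

```text
3.4 [6.0588e+02 3.6590e+01 6.4610e+01 4.0000e-01 4.3000e-01 2.3800e+00] [0.02 0.02 0.1  0.54 0.31 0.55]
```

>>> {"name": "apply_moves", "arguments": {"deltas": [{"tx":0,"ty":0,"tz":-2,"ax":0,"ay":0,"az":0,"gripper":-1},{"tx":0,"ty":0,"tz":-4,"ax":0,"ay":0,"az":0,"gripper":-1},{"tx":0,"ty":-3,"tz":-4,"ax":0,"ay":0,"az":0,"gripper":-1},{"tx":0,"ty":-6,"tz":-4,"ax":0,"ay":0,"az":0,"gripper":-1},{"tx":-0.1,"ty":-9,"tz":-4,"ax":0,"ay":0,"az":0,"gripper":-1},{"tx":-0.1,"ty":-11.4,"tz":-4,"ax":0,"ay":0,"az":0,"gripper":-1},{"tx":-0.1,"ty":-11.4,"tz":-3,"ax":0,"ay":0,"az":0,"gripper":-1},{"tx":-0.1,"ty":-11.4,"tz":-2,"ax":0,"ay":0,"az":0,"gripper":-1}]}}

```text
t: 4.2
position: [591.4, -76.9, 83.5]
tool_rot: [[-0.991, 0.13, -0.001], [0.13, 0.991, 0.0], [0.001, 0.0, -1.0]]
ft_force: [0.6, 1.1, -0.4]
grip_width: 0.001
```

>>> {"name": "apply_moves", "arguments": {"deltas": [{"tx":0,"ty":0,"tz":0.7,"ax":0,"ay":0,"az":0,"gripper":-1},{"tx":0,"ty":0,"tz":1.2,"ax":0,"ay":0,"az":0,"gripper":-1},{"tx":0,"ty":0,"tz":1.6,"ax":0,"ay":0,"az":0,"gripper":-1},{"tx":0,"ty":0,"tz":2,"ax":0,"ay":0,"az":0,"gripper":-1},{"tx":0,"ty":0,"tz":2,"ax":0,"ay":0,"az":0,"gripper":-1},{"tx":0,"ty":0,"tz":2,"ax":0,"ay":0,"az":0,"gripper":-1}]}}

```text
t: 4.8
position: [592.1, -76.0, 64.7]
tool_rot: [[-0.992, 0.128, 0.0], [0.128, 0.992, 0.001], [-0.0, 0.001, -1.0]]
ft_force: [-0.8, 2.0, 3.6]
grip_width: -0.004
```

```bash
python3 f.py
```

```text
5.3 [592.28 -76.53  64.66  -0.67   2.96   4.5 ] [0.04 0.09 0.1  0.53 0.35 0.38]
```

>>> {"name": "apply_moves", "arguments": {"deltas": [{"tx":0,"ty":0,"tz":-2,"ax":0,"ay":0,"az":0,"gripper":-1},{"tx":0,"ty":0,"tz":-4,"ax":0,"ay":0,"az":0,"gripper":-1},{"tx":0,"ty":-3,"tz":-4,"ax":0,"ay":0,"az":0,"gripper":-1},{"tx":0,"ty":-6,"tz":-4,"ax":0,"ay":0,"az":0,"gripper":-1},{"tx":0,"ty":-9,"tz":-4,"ax":0,"ay":0,"az":0,"gripper":-1},{"tx":0,"ty":-10.6,"tz":-4,"ax":0,"ay":0,"az":0,"gripper":-1},{"tx":0,"ty":-10.6,"tz":-3,"ax":0,"ay":0,"az":0,"gripper":-1},{"tx":0,"ty":-10.6,"tz":-2,"ax":0,"ay":0,"az":0,"gripper":-1}]}}

```text
t: 6.1
position: [578.3, -180.7, 83.3]
tool_rot: [[-0.992, 0.129, 0.0], [0.129, 0.992, 0.001], [0.0, 0.001, -1.0]]
ft_force: [0.0, 0.4, 0.3]
grip_width: 0.001
```

>>> {"name": "apply_moves", "arguments": {"deltas": [{"tx":0,"ty":0,"tz":0.7,"ax":0,"ay":0,"az":0,"gripper":-1},{"tx":0,"ty":0,"tz":1.2,"ax":0,"ay":0,"az":0,"gripper":-1},{"tx":0,"ty":0,"tz":1.6,"ax":0,"ay":0,"az":0,"gripper":-1},{"tx":0,"ty":0,"tz":2,"ax":0,"ay":0,"az":0,"gripper":-1},{"tx":0,"ty":0,"tz":2,"ax":0,"ay":0,"az":0,"gripper":-1},{"tx":0,"ty":0,"tz":2,"ax":0,"ay":0,"az":0,"gripper":-1}]}}

```text
t: 6.7
position: [578.2, -179.9, 64.7]
tool_rot: [[-0.992, 0.128, -0.001], [0.128, 0.992, 0.002], [0.001, 0.002, -1.0]]
ft_force: [-4.0, 3.7, 7.5]
grip_width: 0.001
```

```bash
python3 f.py
```

```text
7.2 [ 578.23 -179.88   64.86   -3.67    4.13    8.54] [0.02 0.01 0.02 0.39 0.55 0.34]
```

>>> {"name": "apply_moves", "arguments": {"deltas": [{"tx":0,"ty":0,"tz":-3,"ax":0,"ay":0,"az":0,"gripper":-1},{"tx":0,"ty":0,"tz":-6,"ax":0,"ay":0,"az":0,"gripper":-1},{"tx":1,"ty":4,"tz":-6,"ax":0,"ay":0,"az":0,"gripper":-1},{"tx":2.5,"ty":8,"tz":-6,"ax":0,"ay":0,"az":0,"gripper":-1},{"tx":4,"ty":12,"tz":-6,"ax":0,"ay":0,"az":0,"gripper":-1},{"tx":5.5,"ty":16.5,"tz":-6,"ax":0,"ay":0,"az":0,"gripper":-1},{"tx":7,"ty":20.5,"tz":-6,"ax":0,"ay":0,"az":0,"gripper":-1},{"tx":7,"ty":21.7,"tz":-6,"ax":0,"ay":0,"az":0,"gripper":-1}]}}

```text
t: 8.0
position: [535.2, 48.7, 124.1]
tool_rot: [[-0.993, 0.121, -0.001], [0.121, 0.993, 0.003], [0.002, 0.003, -1.0]]
ft_force: [-0.6, 1.0, -0.2]
grip_width: -0.0
```

>>> {"name": "apply_moves", "arguments": {"deltas": [{"tx":0,"ty":0,"tz":1.5,"ax":0,"ay":0,"az":0,"gripper":-1},{"tx":0,"ty":0,"tz":3,"ax":0,"ay":0,"az":0,"gripper":-1},{"tx":0,"ty":0,"tz":4,"ax":0,"ay":0,"az":0,"gripper":-1},{"tx":0,"ty":0,"tz":5,"ax":0,"ay":0,"az":0,"gripper":-1},{"tx":0,"ty":0,"tz":5.5,"ax":0,"ay":0,"az":0,"gripper":-1},{"tx":0,"ty":0,"tz":6,"ax":0,"ay":0,"az":0,"gripper":-1}]}}

```text
t: 8.6
position: [536.9, 42.1, 64.0]
tool_rot: [[-0.992, 0.129, 0.0], [0.129, 0.992, -0.0], [-0.0, -0.0, -1.0]]
ft_force: [-1.2, 0.4, 1.9]
grip_width: -0.002
```

>>> {"name": "apply_moves", "arguments": {"deltas": [{"tx":0,"ty":0,"tz":0.5,"ax":0,"ay":0,"az":0,"gripper":-1},{"tx":0,"ty":0,"tz":1,"ax":0,"ay":0,"az":0,"gripper":-1},{"tx":0,"ty":0,"tz":1.5,"ax":0,"ay":0,"az":0,"gripper":-1},{"tx":0,"ty":0,"tz":2,"ax":0,"ay":0,"az":0,"gripper":-1},{"tx":0,"ty":0,"tz":2.4,"ax":0,"ay":0,"az":0,"gripper":-1},{"tx":0,"ty":0,"tz":2.8,"ax":0,"ay":0,"az":0,"gripper":-1},{"tx":0,"ty":0,"tz":3.0,"ax":0,"ay":0,"az":0,"gripper":-1},{"tx":0,"ty":0,"tz":3.0,"ax":0,"ay":0,"az":0,"gripper":-1}]}}

```text
t: 9.4
position: [536.6, 42.4, 34.0]
tool_rot: [[-0.992, 0.129, -0.0], [0.129, 0.992, -0.0], [0.0, -0.0, -1.0]]
ft_force: [0.4, 1.0, 0.0]
grip_width: -0.002
```

>>> {"name": "apply_moves", "arguments": {"deltas": [{"tx":0,"ty":0,"tz":0.1,"ax":0,"ay":0,"az":0,"gripper":-1},{"tx":0,"ty":0,"tz":0.2,"ax":0,"ay":0,"az":0,"gripper":-1},{"tx":0,"ty":0,"tz":0.2,"ax":0,"ay":0,"az":0,"gripper":-1}]}}

```text
t: 9.7
position: [537.0, 42.4, 33.0]
tool_rot: [[-0.992, 0.129, 0.0], [0.129, 0.992, 0.0], [-0.0, 0.0, -1.0]]
ft_force: [-2.3, -0.5, 6.4]
grip_width: -0.004
```

Pressed flat at z = 33.0 with 6.4 N. Now I'll retreat straight up.

>>> {"name": "apply_moves", "arguments": {"deltas": [{"tx":0,"ty":0,"tz":-2,"ax":0,"ay":0,"az":0,"gripper":-1},{"tx":0,"ty":0,"tz":-6,"ax":0,"ay":0,"az":0,"gripper":-1},{"tx":0,"ty":0,"tz":-10,"ax":0,"ay":0,"az":0,"gripper":-1},{"tx":2,"ty":4,"tz":-14,"ax":0,"ay":0,"az":0,"gripper":-1},{"tx":4,"ty":8,"tz":-17,"ax":0,"ay":0,"az":0,"gripper":-1},{"tx":5,"ty":12,"tz":-19,"ax":0,"ay":0,"az":0,"gripper":-1},{"tx":5,"ty":15,"tz":-19,"ax":0,"ay":0,"az":0,"gripper":-1},{"tx":5,"ty":15,"tz":-19,"ax":0,"ay":0,"az":0,"gripper":-1}]}}

```text
t: 10.5
position: [506.3, 204.9, 223.8]
tool_rot: [[-0.993, 0.12, 0.003], [0.12, 0.993, 0.005], [-0.002, 0.005, -1.0]]
ft_force: [0.1, 0.6, 0.5]
grip_width: 0.0
```

Run:
```python
from h import *
a=[]
for n,(x,y,w,h) in (("scene",(150,100,230,190)),("side",(120,100,260,215))):
    s=ctrl.snapshot(n); P=cloud(s); im=s["img"][y:y+h,x:x+w,::-1]; a.append(cv2.resize(im,None,fx=290/h,fy=290/h,interpolation=cv2.INTER_CUBIC))
    for nm,g in dict(L=(606,35),M=(592.5,-77.5),R=(578.5,-181)).items():
        t=P[...,:2]-np.array(g); ax=t@np.array([.992,-.129]); ay=t@np.array([.129,.992])
        b=P[(ax<-42)&(ax>-97)&(abs(ay)<10)&(P[...,2]>22)&(P[...,2]<95)]
        print(n,nm,len(b),np.round(np.percentile(b[:,2],[5,50,97]),1))
    d=np.abs(s["img"].astype(int)-np.load(f"{n}0.npz")["img"]).sum(-1)>90
    print("changed px boxes",[list(map(int,k)) for k in cv2.connectedComponentsWithStats(d.astype(np.uint8))[2][1:] if k[4]>12])
w=max(i.shape[1] for i in a); a=[cv2.copyMakeBorder(i,0,0,0,w-i.shape[1],0) for i in a]
cv2.imwrite("pics/crop1.png",np.vstack(a))
s=ctrl.sense();print(s["t"],s["position"],s["ft_force"])
```

```text
scene L 107 [31.7 33.  34.6]
scene M 246 [28.8 53.9 75. ]
scene R 237 [30.8 58.7 78. ]
changed px boxes [[54, 0, 23, 48, 265], [278, 0, 4, 8, 29], [278, 0, 36, 71, 1525], [114, 21, 9, 4, 17], [315, 23, 7, 11, 47], [0, 104, 252, 154, 5811], [253, 160, 9, 5, 26], [259, 162, 14, 11, 69], [0, 164, 11, 6, 17], [244, 166, 18, 13, 101], [22, 179, 25, 16, 63], [225, 196, 6, 5, 20], [225, 206, 6, 6, 26], [206, 218, 5, 10, 20], [183, 229, 6, 5, 18], [154, 258, 11, 10, 74], [164, 276, 18, 13, 86], [0, 314, 144, 70, 4069]]
side L 127 [32.2 34.1 35.7]
side M 273 [28.4 43.3 75.4]
side R 307 [28.5 46.5 79.1]
changed px boxes [[16, 0, 25, 27, 356], [41, 0, 14, 16, 134], [138, 0, 42, 87, 1823], [37, 141, 75, 243, 10549], [186, 179, 27, 26, 373], [211, 218, 5, 13, 43], [217, 228, 6, 11, 36], [216, 257, 11, 26, 123], [259, 311, 10, 15, 82], [225, 315, 14, 7, 72], [283, 359, 12, 25, 183]]
10.6 [506.27916345 198.22027211 222.30637038] [ 0.58295166 -0.32993178 -0.30455346]
```

View pics/crop1.png

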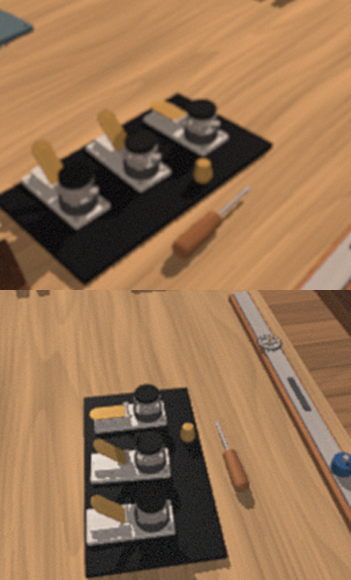

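The picture shows the left tag lying flat (about pixel 170,110 in the upper view). The middle and right tags are still up, and the bob (203,170) and the screwdriver are where they were. I'm handing in.

```bash
python3 -c "
from workcell import ctrl
s=ctrl.sense();print(abs(s['joint_vel']).max() if hasattr(s['joint_vel'],'max') else s['joint_vel'])
print(ctrl.hand_in())"
```

```text
1.9527284269142018
the job is handed in; nothing more can be done
None
```

I pressed the three pads about 7.3 mm each, from the robot's left to its right. I then folded the left foot's tag flat, since its spring was clearly the softest, and handed the job in at about 10.6 s of the 51 s allowed.

| Pad | Force felt | Spring it matches |
|---|---|---|
| Left | 2.4 N | 250 N/m |
| Middle | 4.5 N | 550 N/m |
| Right | 8.5 N | 1100 N/m |

**Last checks:**
- **Left tag:** its surface is 33–34 mm above the bench in both cameras, which is flat.
- **Other tags:** the tops of the middle and right tags are still at about 75 and 78–79 mm, as at the start.
- **Loose things:** the bob and screwdriver look unmoved in the pictures. The case lid was only partly in view, and the arm never went near it.
- **Robot:** the fingers are about 190 mm above the plate and well off to the left. The force reading is only noise.

**Disagreements:** the two cameras differed by about 3–5 mm on where the pads are, mostly along x, so I used the average. On the middle and right pads the force sensor also showed up to about 4 N sideways, which I did not look into. The arm was still settling slightly at hand-in (about 2 degrees/s).

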